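# Register a filter cube in the corner of an alignment plate

## Robot

A 6-joint arm with a two-finger parallel gripper is mounted at the origin on a cart in front of the work surface, level with it; the furniture and walls round the work are solid. World frame = base frame: x ahead of the robot, y to its left, z up, the work surface at z = 0. Lengths are in m, angles in rad, forces in N, time in s.
With the tool pointing down it reaches from about 0.425 to 0.95 m from the base axis. Payload 3.5 kg.
Tool frame: the origin (TCP) lies at the very end of the fingers, on their centre line; the grasp point (between the pads) lies 19 mm behind it; z points along the fingers, y is the line along which they close (so a half turn about z gives the same grasp; the last joint's range is limited). The gripper opens to 85 mm and grips with 20 to 120 N. Pads are 22 mm wide; open, the fingers measure 114 mm over their backs; the gripper's body (76 mm by 85 mm) begins 54 mm behind the grasp point. The pads swing forward as they close: fully open they stand 13 mm farther back than shut.
Start: joints at [1.088, 0.286, 1.577, -0, 1.279, -0.15], TCP at [0.22, 0.638, 0.231] pointing down, gripper open.
Joint ranges: [-2.77, 2.77], [-0.9, 2.22], [0.21, 2.48], [-1.53, 4.67], [0.24, 2.81], [-2.84, 2.84]. Speed limits (rad/s): [2.79, 2.79, 3.14, 3.14, 3.14, 3.14].

## Interface

Orientations are given as a unit quaternion [x, y, z, w].
In Python, from plant import get_state, read_camera, sign_off, recognise gives the robot as it stands.
- The arm moves only by the tool arm_command, never from a script. Its argument "steps" is a list of rows, each an object with "translation": the shift along the tool's x, y, z scaled (see below), a list of three; "twist": the turn, a rotation vector about the tool's x, y, z scaled (see below), a list of three; "fingers": the opening, from -1 (shut) to 1 (fully open). In form: [{"translation": [x, y, z], "twist": [rx, ry, rz], "fingers": fingers}, ...]. A call has 1 to 5 rows; each row is the pose to reach, as a shift and turn from the pose commanded when the call began, along the tool's axes at that moment; what a row does not reach only later rows make up. The controller multiplies each number of a shift by 75 cm and each number of a turn by 60 degrees. A row lasts 1/8 s, in which the tool goes at most 62.5 mm and 10.7 degrees, less where a joint would pass 70% of its speed; a pose out of reach is approached as far as the arm can. A call with a number of a shift or a turn outside -1 to 1 is refused whole. A call with a gripper value outside its range is refused whole. The fingers move at their own pace and stop on an object; "grip_force" is the grip in N (left out, the last holds). Time passes only in rows, so rows that repeat a pose let the fingers close. It gives the time, the measured TCP pose, the force, the opening and the grip force at its end, in the units of the state.
- get_state(): the state, without advancing time (a new reading comes with each control period).
- read_camera(name): name is "scene" or "top" or "wrist"; returns a dict with "pixels" (400x640x3 uint8, red, green, blue), "K" (3x3 intrinsics, pixels), "R" (3x3) and "t" (3): a world point X has camera coordinates R X + t; the wrist camera has in their place "T_tool_cam" (4x4, takes a point from camera to tool coordinates, whose origin is the TCP and whose axes are the flange's). Camera axes: x right, y down, z forward; pixel columns grow to the right and rows downward; lengths in m; the calibration is good to about 2 mm. A picture is of the moment at which its call begins: read the wrist's pose just before it. There is no depth.
- sign_off(): hands the job in; it is judged then, once.
Trained networks look in a picture, given as the dict that the camera call returned (one of the last four; its "shot" number tells which), for a name from the list of things; names that differ only in an ending like _2 or _b are one class to them, and where a whole thing is asked for, a point or a joint stands for the part that bears it (a point fixed in the world has none). Each returns a list of dicts, best first, with "conf" (0 to 1); they miss things now and then, are a little off and sometimes report something else, mostly with a low value. They report only what shows in the picture. A call takes as long as a camera call. They do not tell look-alikes from the thing itself.
- recognise(picture, query): "point" ([row, column] in pixels, amid what is visible of it).
The state is a dict: "time": time; "qpos": joint angles; "dq": joint speeds; "joint_efforts": joint torques, N m; "eef_pos": TCP position; "tcp_rot": TCP orientation; "contact_force": force on the tool from outside, world axes, zero at the start; "wrist_torque": the same for the moment, N m; "opening": opening from 0.0 (shut) to 1.0 (fully open); "finger_force": force on a finger pad.
Only numpy, scipy, OpenCV 4.12 (cv2) and the standard library are available. Lean on these libraries where they do the work, as an engineer would, in place of code of your own. Each camera call takes 0.05 s, during which the arm holds its last target. There are 200 camera calls.

## Task

Set the black microscope filter cube upright in the open bay of the flat alignment plate, its round side window facing back, away from the lane; slide it along the plate through the lane between the low rails, without lifting it over them, and then sideways into the far corner. Press it gently but definitely against the end stop and the side stop at once, square to both, and finish the program still gripping it and holding it pressed there: do not let go. Leave the other things on the desk where they are.

Things in the scene. Friction and masses are not known exactly. Their poses are not given: they have to be found in the camera images.
- filter_cube: loose black cube-like filter holder, about 85 g: 36 mm along its x (-17 to +19 mm from the origin), 32 mm along its y (-16 to +16), 36 mm tall; origin on the underside. A round window is in its -x face, its rim standing out 3 mm (no solid part); coloured disc on top. Starts upright on the desk, -x face roughly toward the robot. Grip from above across the 32 mm
- window (a point): centre of the round window on the cube's -x face: 17 mm behind the cube's origin, 18 mm up
- plate: aluminium plate fixed to the desk, 195 x 120 x 8 mm (x -105 to +90 mm, y -60 to +60, top at z = 8 mm); origin on its underside, x along the lane from bay to end stop, roughly away from the robot, y to the left. All rails and stops on it are 10 mm high (tops at z = 18 mm): keep the fingertips higher than that to pass over them
- end_stop: dark steel bar, rigid, on the plate across the far end of the lane; its face looks back along the lane at plate x = +75 mm, y from -47 to +19 mm (body origin = plate origin)
- side_stop: dark steel bar, rigid, on the plate left of the corner; its face looks to the right at plate y = +22 mm, x from +29 to +71 mm (body origin = plate origin). Friction on one stop can carry a push meant for the other (coefficient up to about 1): settle one contact first, then push on the other harder than friction alone could resist
- bay (a point): point on the plate's top in the middle of the open bay before the lane: plate (-78, -14, 8) mm; where to set the cube's origin
- lane_end (a point): point on the plate's top at plate (52, -14, 8) mm, past the left rail, 4 mm short of home at the end stop: slide the cube's origin here, then sideways. Grey rails bound the lane: right rail's inner face y = -35 mm, x -55 to +73 mm; left rail's inner face y = +7 mm, x -55 to +20 mm; so it is 42 mm wide, then opens left to the corner of the stops
- seat (a point): where the cube's origin lies when it is home against both stops: plate (56, 6, 8) mm
- objective_can: bystander: upright white microscope objective can with a black screw lid, 47 mm across, 70 mm tall, origin under its centre
- slide_case: bystander: flat black case with a pale label, 34 x 86 x 10 mm, origin under its centre
- petri: bystander: round clear dish, 59 mm across, 15 mm tall, origin under its centre
- tape: bystander: roll of blue label tape lying flat, 49 mm across, 19 mm tall, origin under its centre
Things that resemble listed ones, but are neither listed nor needed, are in the scene too. Of the things that look like the filter_cube, take the one that is farthest from the robot's base at the start.

How it is judged:
On the way, in this order (a step that is already met when the one before it is completed fails the run):
1. the cube stands low in the open bay before the lane (x of filter_cube in the frame of plate between -0.105 and -0.055 m and y of filter_cube in the frame of plate between -0.04 and 0.015 m and z of filter_cube in the frame of plate below 0.012 m), for 0.2 s.
2. the cube is between the rails, down on the plate (x of filter_cube in the frame of plate between -0.035 and 0.015 m and y of filter_cube in the frame of plate between -0.022 and -0.006 m and z of filter_cube in the frame of plate below 0.012 m), for 0.1 s.
At the end, for the whole second after the job is handed in: the fingers still grip the cube (over 3 N); it presses on the end stop and on the side stop with over 1.5 N each, its origin within 4 mm of the seat, at most 4 mm above the plate's top, upright and square to the plate within 4 degrees, window facing back toward the bay, at rest (contact force between filter_cube and end_stop above 1.5 N and contact force between filter_cube and side_stop above 1.5 N and contact force between the fingers and filter_cube above 3 N and horizontal distance between filter_cube and seat below 0.004 m and z of filter_cube in the frame of plate below 0.012 m and angle between the x axis of filter_cube and the x axis of plate, either way round below 0.07 rad and x of window in the frame of plate below 0.045 m and angle between filter_cube's own z axis and vertical below 0.07 rad and linear speed of filter_cube below 0.01 m/s); the arm keeps its last pose, push and grip.
It fails at once if the cube is pressed on a stop with more than 45 N (contact force between filter_cube and end_stop above 45 N or contact force between filter_cube and side_stop above 45 N).
It fails at once if the cube is carried above the lane or the corner, more than 12 mm over the plate (x of filter_cube in the frame of plate between -0.03 and 0.08 m and y of filter_cube in the frame of plate between -0.035 and 0.03 m and z of filter_cube in the frame of plate above 0.02 m).
It fails at once if the objective can, the slide case, the dish or the tape is moved more than 20 mm (distance of any of objective_can, slide_case, petri, tape from where it was at the start of the episode above 0.02 m).
It also fails if it takes over 69 s, if anything falls off the work surface, if the arm or the gripper's body presses on something with over 40 N, if the wrist force passes 120 N, or if a joint passes its speed limit or range.

## Working session

There is one attempt and no reset: what is moved stays moved. The work goes in short steps, Python scripts to look and compute and a tool call to move; the robot and the scene stay as the last step left them, time stands still between calls to the robot, and variables do not carry over. Pictures are saved under pics/ and viewed, at most 10 in all, crops included, and the job is handed in when it is done.

Besides the shell and the picture viewer there is one more tool, called after "Call:" as name(argument=value, ...), one argument or row to a line, values as JSON. arm_command: Moves the arm, as the interface text tells. Shifts and turns lie within -1 to 1; 1 stands for 75 cm of shift or 60 degrees of turn. Its arguments: {"type":"object","properties":{"steps":{"type":"array"},"grip_force":{"type":"number"}},"required":["steps"]}

```bash
mkdir -p pics; ls
cat > h.py <<'E'
import numpy as np, cv2
from scipy.spatial.transform import Rotation as Ro
from plant import get_state, read_camera, sign_off, recognise
def ray(c,rc,z):
    K,R,t=[np.array(c[k]) for k in("K","R","t")]
    d=R.T@np.linalg.solve(K,[rc[1],rc[0],1]); o=-R.T@t
    return o+d*(z-o[2])/d[2]
def proj(c,X):
    K,R,t=[np.array(c[k]) for k in("K","R","t")]
    p=(K@(R@np.atleast_2d(X).T+t[:,None])).T
    return p[:,:2]/p[:,2:]
def wcam(c,s):
    T=np.array(c["T_tool_cam"]);Rw=Ro.from_quat(s["tcp_rot"]).as_matrix()
    Rc=Rw@T[:3,:3];o=Rw@T[:3,3]+np.array(s["eef_pos"])
    c=dict(c);c["R"]=Rc.T;c["t"]=-Rc.T@o;return c
def move(dw,rotvec_tool_deg=0):
    s=get_state();Rw=Ro.from_quat(s["tcp_rot"]).as_matrix()
    return Rw.T@np.array(dw)/0.75
E
python3 - <<'E'
from h import *
s=get_state();print({k:np.round(v,3) for k,v in s.items()})
for n in("top","scene"):
    c=read_camera(n);cv2.imwrite(f"pics/{n}0.png",np.array(c["pixels"])[:,:,::-1])
    print(n,np.round(-np.array(c["R"]).T@c["t"],3))
    for q,z in(("filter_cube",.036),("plate",.008),("end_stop",.018),("side_stop",.018),("window",.018),("objective_can",.07),("slide_case",.01),("petri",.015),("tape",.019)):
        for r in recognise(c,q)[:4]:
            print(q,np.round(r["point"]),round(r["conf"],2),np.round(ray(c,r["point"],z)[:2],3))
E
```

```text
pics
{'time': np.float64(0.0), 'qpos': array([ 1.088,  0.287,  1.578,  0.   ,  1.279, -0.15 ]), 'dq': array([-0.001,  0.001,  0.   ,  0.   , -0.001, -0.002]), 'joint_efforts': array([-1.0000e-03, -4.0598e+01, -2.9263e+01, -0.0000e+00,  6.0000e-03,
       -0.0000e+00]), 'eef_pos': array([0.22 , 0.637, 0.23 ]), 'tcp_rot': array([ 0.166,  0.986, -0.001, -0.   ]), 'contact_force': array([0.714, 0.702, 0.559]), 'wrist_torque': array([-0.027,  0.033, -0.008]), 'finger_force': np.float64(0.0), 'opening': np.float64(1.001)}
top [0.313 0.038 1.549]
filter_cube [246. 388.] 0.67 [ 0.399 -0.177]
filter_cube [220. 398.] 0.48 [ 0.476 -0.207]
plate [213. 292.] 0.71 [0.499 0.107]
end_stop [185. 291.] 0.41 [0.585 0.11 ]
side_stop [196. 280.] 0.56 [0.549 0.143]
window [244. 385.] 0.62 [ 0.408 -0.171]
window [219. 398.] 0.47 [ 0.481 -0.21 ]
objective_can [173. 395.] 0.77 [ 0.611 -0.196]
slide_case [228. 218.] 0.85 [0.454 0.326]
slide_case [170. 216.] 0.49 [0.629 0.336]
slide_case [212. 290.] 0.43 [0.503 0.112]
petri [172. 215.] 0.63 [0.623 0.338]
tape [248. 359.] 0.72 [ 0.396 -0.093]
scene [ 0.094 -0.493  0.863]
filter_cube [278. 338.] 0.82 [ 0.389 -0.173]
filter_cube [274. 372.] 0.71 [ 0.462 -0.216]
plate [197. 310.] 0.89 [0.5   0.099]
end_stop [176. 328.] 0.52 [0.586 0.126]
end_stop [193. 306.] 0.33 [0.495 0.11 ]
side_stop [180. 314.] 0.41 [0.544 0.139]
window [274. 376.] 0.81 [ 0.479 -0.214]
window [278. 343.] 0.65 [ 0.405 -0.171]
objective_can [238. 412.] 0.8 [ 0.596 -0.212]
slide_case [161. 262.] 0.58 [0.463 0.313]
petri [140. 300.] 0.52 [0.617 0.316]
tape [264. 317.] 0.79 [ 0.376 -0.103]
```

Run:
```python
import cv2,numpy as np
a=cv2.imread("pics/top0.png")[150:270,190:430]
cv2.imwrite("pics/topc.png",cv2.resize(a,None,fx=3.3,fy=3.3,interpolation=cv2.INTER_CUBIC))
a=cv2.imread("pics/scene0.png")[140:310,230:440]
cv2.imwrite("pics/scenec.png",cv2.resize(a,None,fx=3.5,fy=3.5,interpolation=cv2.INTER_CUBIC))
```

```text
(no output)
```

View pics/topc.png

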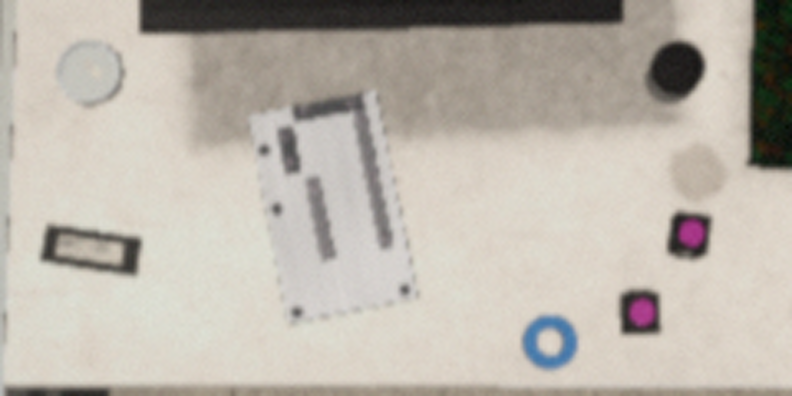

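View pics/scenec.png

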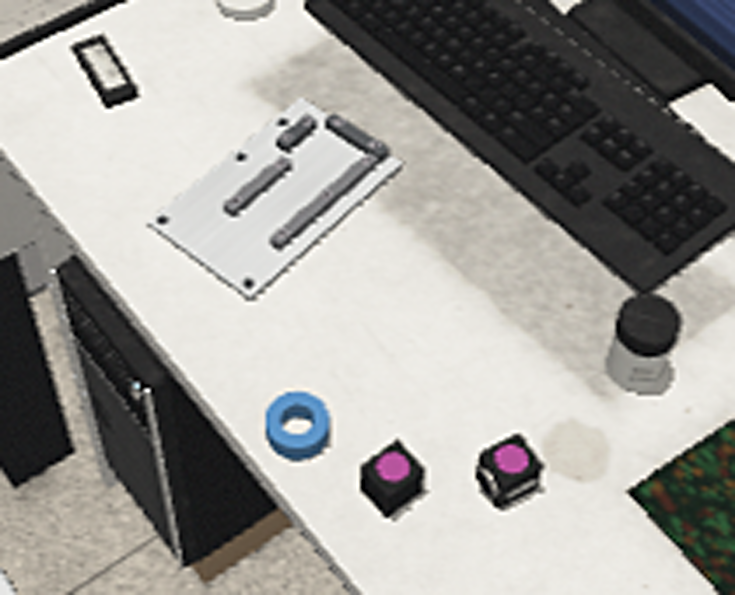

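The top view shows the farther cube at about pixel (221, 399) (crop 690, 234) and the plate at (213, 292), turned about 11° to the left. The other cube at (245, 384) is the nearer look-alike. The objective can is well clear of both.

Run:
```python
from h import *
c=read_camera("top")
P=np.array([[ray(c,(150+v/3.3,190+u/3.3),.008)[:2]] for u,v in((250,117),(375,92),(415,297),(293,322))])[:,0]
print(P.round(3),np.linalg.norm(P-np.roll(P,1,0),axis=1))
cen=P.mean(0);x=(P[0]+P[1]-P[2]-P[3]);yaw=np.arctan2(x[1],x[0]);x/=np.linalg.norm(x)
print("yaw",np.degrees(yaw),"origin",cen+.0075*x)
w=read_camera("wrist");print(np.round(w["T_tool_cam"],3),np.round(w["K"],0))
print(move([0.45-.22,.11-.638,.12]), move([0.43-.22,-.20-.638,.12]))
```

```text
[[0.584 0.186]
 [0.607 0.072]
 [0.419 0.035]
 [0.396 0.145]] [0.1920724  0.11680469 0.19216782 0.11232177]
yaw 11.850802498494987 origin [0.50893371 0.11087119]
[[-0.001 -0.961 -0.275  0.069]
 [ 1.    -0.001  0.     0.   ]
 [-0.    -0.275  0.961 -0.142]
 [ 0.     0.     0.     1.   ]] [[329.   0. 314.]
 [  0. 329. 198.]
 [  0.   0.   1.]]
[-0.51979351 -0.56523994 -0.15993424] [-0.62959154 -0.96461438 -0.15989798]
```

Call:
arm_command(
  steps=[
    {"translation": [-0.27,-0.28,0],"twist": [0,0,-0.26],"fingers": 1},
    {"translation": [-0.27,-0.28,0],"twist": [0,0,-0.26],"fingers": 1},
    {"translation": [-0.27,-0.28,0],"twist": [0,0,-0.26],"fingers": 1},
    {"translation": [-0.27,-0.28,0],"twist": [0,0,-0.26],"fingers": 1},
    {"translation": [-0.27,-0.28,0],"twist": [0,0,-0.26],"fingers": 1},
  ],
)

```text
time: 1.72
eef_pos: [0.344, 0.3712, 0.2316]
tcp_rot: [0.031, 1.0, 0.0, 0.0]
contact_force: [0.1, -0.2, -0.0]
opening: 1.003
finger_force: 0.0
```

Run:
```python
from h import *
s=get_state();R=Ro.from_quat(s["tcp_rot"]).as_matrix()
print(s["eef_pos"],np.degrees(np.arctan2(-R[0,1],R[1,1])),s["qpos"]);print(R.T@(np.array([.47,.1,.16])-s["eef_pos"])/.75)
```

```text
[0.34398049 0.37119974 0.23156333] -3.5389595112117016 [ 6.22867203e-01 -9.23670580e-02  1.98484880e+00 -3.16355829e-04
  1.24842895e+00 -8.86062434e-01]
[-0.18995763 -0.35055728  0.0954845 ]
```

Call:
arm_command(
  steps=[
    {"translation": [-0.19,-0.35,0.095],"twist": [0,0,-0.26],"fingers": 1},
    {"translation": [-0.19,-0.35,0.095],"twist": [0,0,-0.26],"fingers": 1},
    {"translation": [-0.19,-0.35,0.095],"twist": [0,0,-0.26],"fingers": 1},
    {"translation": [-0.19,-0.35,0.095],"twist": [0,0,-0.26],"fingers": 1},
    {"translation": [-0.19,-0.35,0.095],"twist": [0,0,-0.26],"fingers": 1},
  ],
)

```text
time: 2.35
eef_pos: [0.4697, 0.1024, 0.1606]
tcp_rot: [-0.106, 0.994, 0.0, 0.001]
contact_force: [0.3, 1.6, 0.4]
opening: 1.006
finger_force: 0.0
```

Call:
arm_command(
  steps=[
    {"translation": [0,0,0],"twist": [0,0,0],"fingers": 1},
    {"translation": [0,0,0],"twist": [0,0,0],"fingers": 1},
  ],
)

```text
time: 2.6
eef_pos: [0.4689, 0.1042, 0.1606]
tcp_rot: [-0.105, 0.994, 0.0, -0.0]
contact_force: [0.8, -0.2, -0.2]
opening: 1.001
finger_force: 0.0
```

Run:
```python
from h import *
s=get_state();c=wcam(read_camera("wrist"),s)
np.save("plateview.npy",dict(c),allow_pickle=True)
im=np.array(c["pixels"])[:,:,::-1].copy();cv2.imwrite("pics/w1.png",im)
print(s["eef_pos"],s["qpos"])
def pl(p,o=(.509,.111),yaw=np.radians(11.85)):
    p=np.atleast_2d(p).astype(float);Rz=Ro.from_euler('z',yaw).as_matrix();return p@Rz.T+[*o,0]
for box in ([-105,-60,90,60,8],):
    x0,y0,x1,y1,z=np.array(box)/1000
    q=proj(c,pl([[x0,y0,z],[x1,y0,z],[x1,y1,z],[x0,y1,z]]));print(q.round(1))
    cv2.polylines(im,[q.round().astype(int)],True,(0,0,255),1)
cv2.imwrite("pics/w1o.png",im)
```

```text
[0.46891437 0.10419405 0.16060564] [ 6.80527074e-03 -7.80120533e-02  2.10767359e+00  4.49971370e-04
  1.11199891e+00 -1.77493788e+00]
[[243.5 109.8]
 [254.2 305.8]
 [370.6 306. ]
 [381.9 110.3]]
```

View pics/w1o.png

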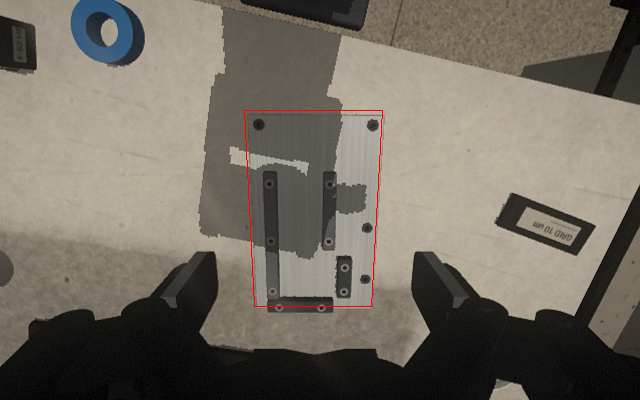

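The wrist view is upside down, with the far end at the bottom. The plate spans about rows 113–310 and columns 245–383; my estimate is a few mm off, so I'll refine it from a zoom.

Run:
```python
import cv2
a=cv2.imread("pics/w1.png")[102:322,232:397]
a=cv2.resize(a,None,fx=2.7,fy=2.7,interpolation=cv2.INTER_CUBIC)
cv2.imwrite("pics/w1z.png",cv2.convertScaleAbs(a,alpha=1.6,beta=10))
```

```text
(no output)
```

View pics/w1z.png

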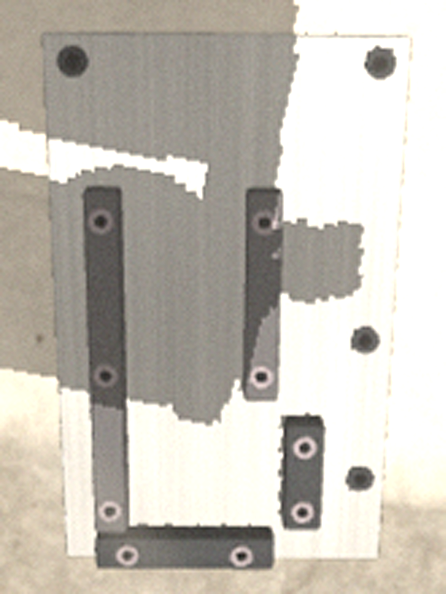

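```bash
cat >> h.py <<'E'
def pl(p,v):
    p=np.atleast_2d(p).astype(float);return p@Ro.from_euler('z',v[2]).as_matrix().T+[v[0],v[1],0]
E
python3 - <<'E'
from h import *
from scipy.optimize import least_squares as ls
c=np.load("plateview.npy",allow_pickle=True).item()
M=np.array([[-105,-60,8],[-105,60,8],[90,60,8],[90,-60,8],[90,-47,18],[90,19,18]])/1000
Z=np.array([[44,34],[410,37],[378,557],[67,555],[98,567],[271,567]])/2.7+[232,102]-.3
f=lambda v:(proj(c,pl(M,v))-Z).ravel()
r=ls(f,[.509,.111,.207]);print(r.x,np.degrees(r.x[2]),r.fun.reshape(-1,2).round(1))
# allow z bias
f2=lambda v:(proj(c,pl(M,v)+[0,0,v[3]])-Z).ravel()
r2=ls(f2,[.509,.111,.207,0]);print(r2.x,r2.fun.reshape(-1,2).round(1))
v=r.x;np.save("plate.npy",v)
for p in([-.078,-.014,.008],[.052,-.014,.008],[.056,.006,.008]):print(pl(p,v))
s=get_state();R=Ro.from_quat(s["tcp_rot"]).as_matrix()
print(R.T@(np.array([.44,-.20,.16])-s["eef_pos"])/.75, np.degrees(np.arctan2(-R[0,1],R[1,1])))
E
```

```text
[0.51104804 0.11365084 0.20104374] 11.518957980107947 [[-1.1 -1.8]
 [ 1.3 -1.7]
 [ 0.4  0.4]
 [-0.6  0.4]
 [-0.8  1.9]
 [ 0.9  2.4]]
[ 0.5126534   0.11393675  0.20104984 -0.00456104] [[-0.1 -0. ]
 [ 0.1  0.1]
 [-0.5 -0.8]
 [ 0.2 -0.9]
 [-0.2  0.6]
 [ 0.5  1. ]]
[[0.43741476 0.08435683 0.008     ]]
[[0.56479639 0.11031681 0.008     ]]
[[0.56472198 0.13071275 0.008     ]]
[ 0.12316061 -0.38927366  0.00090523] 12.164792205304149
```

Call:
arm_command(
  steps=[
    {"translation": [0.123,-0.39,0],"twist": [0,0,0.32],"fingers": 1},
    {"translation": [0.123,-0.39,0],"twist": [0,0,0.32],"fingers": 1},
    {"translation": [0.123,-0.39,0],"twist": [0,0,0.32],"fingers": 1},
    {"translation": [0.123,-0.39,0],"twist": [0,0,0.32],"fingers": 1},
    {"translation": [0.123,-0.39,0],"twist": [0,0,0.32],"fingers": 1},
  ],
)

```text
time: 3.28
eef_pos: [0.4406, -0.2016, 0.1614]
tcp_rot: [0.06, 0.998, -0.0, 0.001]
contact_force: [0.3, 0.5, 0.2]
opening: 1.0
finger_force: 0.0
```

Call:
arm_command(
  steps=[
    {"translation": [0,0,0],"twist": [0,0,0],"fingers": 1},
    {"translation": [0,0,0],"twist": [0,0,0],"fingers": 1},
  ],
)

```text
time: 3.52
eef_pos: [0.4405, -0.1996, 0.1606]
tcp_rot: [0.061, 0.998, 0.0, 0.0]
contact_force: [-0.2, -0.1, 0.0]
opening: 1.002
finger_force: 0.0
```

Run:
```python
from h import *
s=get_state();c=wcam(read_camera("wrist"),s)
np.save("cubeview.npy",dict(c),allow_pickle=True)
im=np.array(c["pixels"])[:,:,::-1].copy()
R=Ro.from_quat(s["tcp_rot"]).as_matrix()
print(s["eef_pos"],np.degrees(np.arctan2(-R[0,1],R[1,1])))
for r in recognise(c,"filter_cube"):print(r["conf"],r["point"],ray(c,r["point"],.03))
u,v=proj(c,[.476,-.207,.02])[0].round().astype(int);print(u,v)
x0,y0=u-60,v-50
a=cv2.resize(im[y0:y0+100,x0:x0+120],None,fx=6,fy=6,interpolation=cv2.INTER_CUBIC);print(x0,y0)
cv2.imwrite("pics/c1z.png",cv2.convertScaleAbs(a,alpha=1.8,beta=20))
```

```text
[ 0.44050654 -0.1996269   0.16060547] -6.977763750914212
0.93 [227.3, 304.4] [ 0.47485578 -0.21255394  0.03      ]
0.9 [142.7, 347.7] [ 0.40543074 -0.16738724  0.03      ]
311 224
251 174
```

View pics/c1z.png

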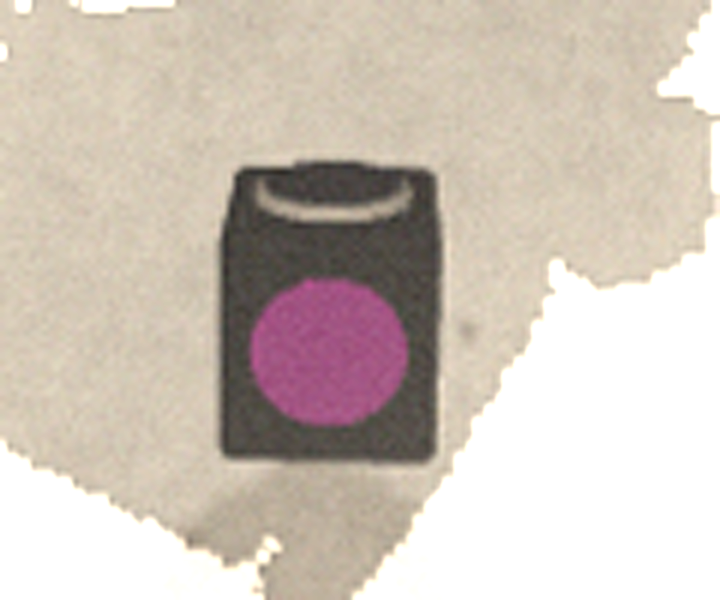

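Run:
```python
from h import *
from scipy.optimize import least_squares as ls
c=np.load("cubeview.npy",allow_pickle=True).item()
M=np.array([[19,-16,36],[19,16,36],[-17,16,36],[-17,-16,36],[-17,-16,0],[-17,16,0]])/1000
Z=np.array([[221,460],[436,462],[440,240],[222,240],[237,168],[434,170]])/6+[251,174]-.4
for k in(0,1):
    f=lambda v:(proj(c,pl(M,v)+[0,0,v[3]*k])-Z).ravel()
    r=ls(f,[.475,-.21,-.12,0]);print(r.x,np.degrees(r.x[2]),r.fun.reshape(-1,2).round(1))
s=get_state();R=Ro.from_quat(s["tcp_rot"]).as_matrix()
for z in(.08,.014):
  print(R.T@(pl([0.001,0,z],r.x)[0]-s["eef_pos"])/.75)
```

```text
[ 0.47667913 -0.21161394 -0.1349576   0.        ] -7.73250092251037 [[-0.   1.1]
 [ 0.2  1.2]
 [ 0.4 -0.3]
 [-0.6 -0.7]
 [-0.2 -0.7]
 [ 0.3 -0.6]]
[ 0.47971275 -0.21221327 -0.1350888  -0.00840099] -7.740018322683286 [[ 0.5  0.3]
 [-0.3  0.3]
 [-0.2 -0. ]
 [-0.1 -0.4]
 [ 0.3 -0.1]
 [-0.2 -0. ]]
[-0.05539694 -0.01120367  0.10719524]
[-0.0554172  -0.01124582  0.19519523]
```

Call:
arm_command(
  steps=[
    {"translation": [-0.053,-0.012,0.1],"twist": [0,0,0.013],"fingers": 1},
    {"translation": [-0.053,-0.012,0.1],"twist": [0,0,0.013],"fingers": 1},
    {"translation": [-0.053,-0.012,0.15],"twist": [0,0,0.013],"fingers": 1},
    {"translation": [-0.053,-0.012,0.197],"twist": [0,0,0.013],"fingers": 1},
    {"translation": [-0.053,-0.012,0.197],"twist": [0,0,0.013],"fingers": 1},
  ],
)

```text
time: 4.25
eef_pos: [0.4766, -0.2116, 0.01]
tcp_rot: [0.067, 0.998, 0.002, -0.003]
contact_force: [0.4, 0.8, 1.0]
opening: 0.997
finger_force: 0.0
```

Call:
arm_command(
  steps=[
    {"translation": [0,0,0],"twist": [0,0,0],"fingers": -0.1},
    {"translation": [0,0,0],"twist": [0,0,0],"fingers": -0.5},
    {"translation": [0,0,0],"twist": [0,0,0],"fingers": -1},
    {"translation": [0,0,0],"twist": [0,0,0],"fingers": -1},
    {"translation": [0,0,0],"twist": [0,0,0],"fingers": -1},
  ],
  grip_force=60,
)

```text
time: 4.88
eef_pos: [0.4798, -0.2158, 0.0145]
tcp_rot: [0.069, 0.998, -0.001, 0.001]
contact_force: [-0.4, 0.9, 6.5]
opening: 0.363
finger_force: 61.2
```

Call:
arm_command(
  steps=[
    {"translation": [0,0,0],"twist": [0,0,0],"fingers": -1},
    {"translation": [0,0,0],"twist": [0,0,0],"fingers": -1},
    {"translation": [0,0,0],"twist": [0,0,0],"fingers": -1},
    {"translation": [0,0,0],"twist": [0,0,0],"fingers": -1},
  ],
)

```text
time: 5.38
eef_pos: [0.4798, -0.2158, 0.0145]
tcp_rot: [0.069, 0.998, -0.001, 0.001]
contact_force: [0.3, 2.0, 6.2]
opening: 0.361
finger_force: 61.3
```

Call:
arm_command(
  steps=[
    {"translation": [0,0,-0.04],"twist": [0,0,0],"fingers": -1},
    {"translation": [0,0,-0.08],"twist": [0,0,0],"fingers": -1},
    {"translation": [0,0,-0.1],"twist": [0,0,0],"fingers": -1},
    {"translation": [0,0,-0.1],"twist": [0,0,0],"fingers": -1},
  ],
)

```text
time: 5.88
eef_pos: [0.479, -0.2153, 0.0886]
tcp_rot: [0.068, 0.998, -0.001, 0.001]
contact_force: [-0.7, 0.3, -1.4]
opening: 0.36
finger_force: 60.4
```

Run:
```python
from h import *
s=get_state();c=wcam(read_camera("wrist"),s);R=Ro.from_quat(s["tcp_rot"]).as_matrix()
im=np.array(c["pixels"])[:,:,::-1].copy()
M=np.array([[19,-16,23],[19,16,23],[-17,16,23],[-17,-16,23],[-17,-16,-13],[-17,16,-13],[0,0,-13]])/1000
# tool frame pts: cube x = -tool x, y= tool y, z=-tool z ; cube origin at TCP xy, base 13mm beyond
T=np.c_[-M[:,0],M[:,1],-M[:,2]]@R.T+s["eef_pos"]
q=proj(c,T);print(q.round(1))
x0,y0=q.mean(0).round().astype(int)-[70,70];print(x0,y0)
a=cv2.resize(im[y0:y0+140,x0:x0+140],None,fx=4,fy=4,interpolation=cv2.INTER_CUBIC)
cv2.imwrite("pics/g1.png",cv2.convertScaleAbs(a,alpha=2,beta=20))
print(s["eef_pos"],np.degrees(np.arctan2(-R[0,1],R[1,1])),s["opening"],s["contact_force"])
v=[.512,.1138,np.radians(11.5)]
print(R.T@(pl([-.078,-.014,.085],v)[0]-s["eef_pos"])/.75)
```

```text
[[276.5 321.3]
 [352.1 321.3]
 [354.8 242.7]
 [273.5 242.8]
 [282.1 213.5]
 [346.3 213.4]
 [314.2 244.9]]
244 187
[ 0.47898497 -0.21534513  0.08861924] -7.853516174980107 0.35999833037923973 [-0.66241495  0.30868541 -1.44247525]
[0.10830467 0.38868691 0.00418743]
```

View pics/g1.png

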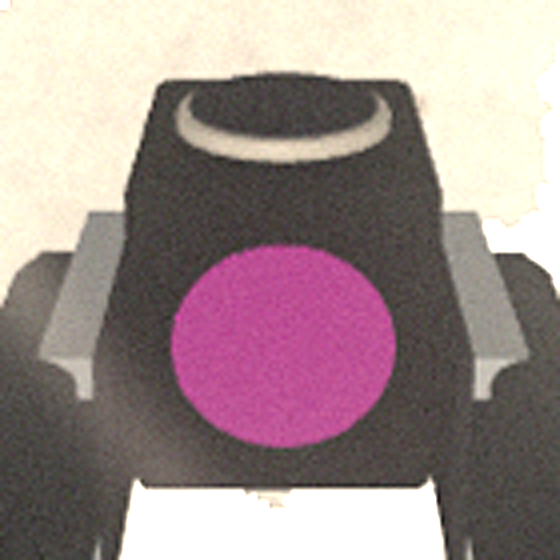

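Run:
```python
from h import *
from scipy.optimize import least_squares as ls
s=get_state();c=wcam(read_camera("wrist"),s);R=Ro.from_quat(s["tcp_rot"]).as_matrix()
M=np.array([[19,-16,36],[19,16,36],[-17,16,36],[-17,-16,36],[-17,-16,0],[-17,16,0]])/1000
Z=np.array([[137,487],[434,487],[440,190],[126,190],[158,80],[415,80]])/4+[244,187]-.4
for k in(0,1):
    f=lambda v:(proj(c,((M@Ro.from_euler('xyz',[0,v[3]*k,v[2]]).as_matrix().T+[v[0],v[1],v[4]])*[-1,1,-1])@R.T+s["eef_pos"])-Z).ravel()
    r=ls(f,[0,0,0,0,-.0145],x_scale=[.01,.01,.1,.1,.01]);print(r.x.round(4),r.fun.reshape(-1,2).round(1))
```

```text
[-0.0015  0.0003  0.0003  0.     -0.0193] [[ 0.7  1. ]
 [-0.9  0.9]
 [ 0.2 -1. ]
 [ 0.7 -0.9]
 [ 0.6  0.2]
 [-1.6  0.1]]
[-0.0019  0.0003  0.0003  0.0172 -0.0194] [[ 0.8  0.8]
 [-1.   0.7]
 [ 0.3 -0.4]
 [ 0.7 -0.3]
 [ 0.5 -0.4]
 [-1.6 -0.5]]
```

Call:
arm_command(
  steps=[
    {"translation": [0.11,0.385,0],"twist": [0,0,-0.323],"fingers": -1},
    {"translation": [0.11,0.385,0],"twist": [0,0,-0.323],"fingers": -1},
    {"translation": [0.11,0.385,0],"twist": [0,0,-0.323],"fingers": -1},
    {"translation": [0.11,0.385,0],"twist": [0,0,-0.323],"fingers": -1},
    {"translation": [0.11,0.385,0],"twist": [0,0,-0.323],"fingers": -1},
  ],
)

```text
time: 6.6
eef_pos: [0.4343, 0.0845, 0.0862]
tcp_rot: [-0.101, 0.995, 0.0, -0.001]
contact_force: [0.4, -0.4, -1.7]
opening: 0.356
finger_force: 60.5
```

Call:
arm_command(
  steps=[
    {"translation": [0,0,0],"twist": [0,0,0],"fingers": -1},
    {"translation": [0,0,0],"twist": [0,0,0],"fingers": -1},
  ],
)

```text
time: 6.85
eef_pos: [0.4356, 0.0823, 0.0868]
tcp_rot: [-0.101, 0.995, -0.0, -0.001]
contact_force: [-0.5, -0.2, -1.5]
opening: 0.36
finger_force: 60.5
```

Run:
```python
from h import *
s=get_state();R=Ro.from_quat(s["tcp_rot"]).as_matrix()
v=[.512,.1138,np.radians(11.5)]
print(s["eef_pos"],np.degrees(np.arctan2(-R[0,1],R[1,1])),pl(s["eef_pos"]-[v[0],v[1],0],[0,0,-v[2]]))
print("tilt",R[2,:2], R.T@(pl([-.076,-.014,.0235],v)[0]-s["eef_pos"])/.75)
```

```text
[0.43558661 0.08231811 0.08675727] 11.577398552992046 [[-0.08115585 -0.0156155   0.08675727]]
tilt [1.84746313e-03 5.32145603e-05] [-0.00703318  0.00214022  0.0843303 ]
```

Call:
arm_command(
  steps=[
    {"translation": [-0.006,0.002,0.03],"twist": [0,0,0],"fingers": -1},
    {"translation": [-0.006,0.002,0.06],"twist": [0,0,0],"fingers": -1},
    {"translation": [-0.006,0.002,0.078],"twist": [0,0,0],"fingers": -1},
    {"translation": [-0.006,0.002,0.085],"twist": [0,0,0],"fingers": -1},
    {"translation": [-0.006,0.002,0.085],"twist": [0,0,0],"fingers": -1},
  ],
)

```text
time: 7.48
eef_pos: [0.4405, 0.0843, 0.0239]
tcp_rot: [-0.1, 0.995, -0.0, -0.0]
contact_force: [-0.2, -0.1, -0.7]
opening: 0.362
finger_force: 60.5
```

Call:
arm_command(
  steps=[
    {"translation": [0,0,0],"twist": [0,0,0],"fingers": -1},
    {"translation": [0,0,0],"twist": [0,0,0],"fingers": -1},
    {"translation": [0,0,0],"twist": [0,0,0],"fingers": -1},
  ],
)

```text
time: 7.85
eef_pos: [0.4406, 0.0848, 0.0244]
tcp_rot: [-0.101, 0.995, -0.0, 0.0]
contact_force: [0.1, -1.1, -0.9]
opening: 0.357
finger_force: 60.5
```

Call:
arm_command(
  steps=[
    {"translation": [0,0,0.0015],"twist": [0,0,0],"fingers": -1},
    {"translation": [0,0,0.003],"twist": [0,0,0],"fingers": -1},
    {"translation": [0,0,0.003],"twist": [0,0,0],"fingers": -1},
    {"translation": [0,0,0.003],"twist": [0,0,0],"fingers": -1},
  ],
)

```text
time: 8.35
eef_pos: [0.4405, 0.0848, 0.0225]
tcp_rot: [-0.101, 0.995, 0.0, -0.0]
contact_force: [-1.9, -0.8, 5.6]
opening: 0.361
finger_force: 61.4
```

Run:
```python
from h import *
s=get_state();R=Ro.from_quat(s["tcp_rot"]).as_matrix()
v=[.512,.1138,np.radians(11.5)]
print(s["eef_pos"],s["contact_force"],pl(s["eef_pos"]-[v[0],v[1],0],[0,0,-v[2]]),np.degrees(np.arctan2(-R[0,1],R[1,1])))
c=wcam(read_camera("wrist"),s);im=np.array(c["pixels"])[:,:,::-1].copy()
cv2.imwrite("pics/b1.png",cv2.convertScaleAbs(cv2.resize(im[90:400,170:470],None,fx=1.9,fy=1.9,interpolation=cv2.INTER_CUBIC),alpha=1.7,beta=15))
```

```text
[0.44046194 0.08481952 0.02251682] [-1.91440354 -0.83145892  5.56399056] [[-0.07587969 -0.01413629  0.02251682]] 11.544658946878357
```

View pics/b1.png

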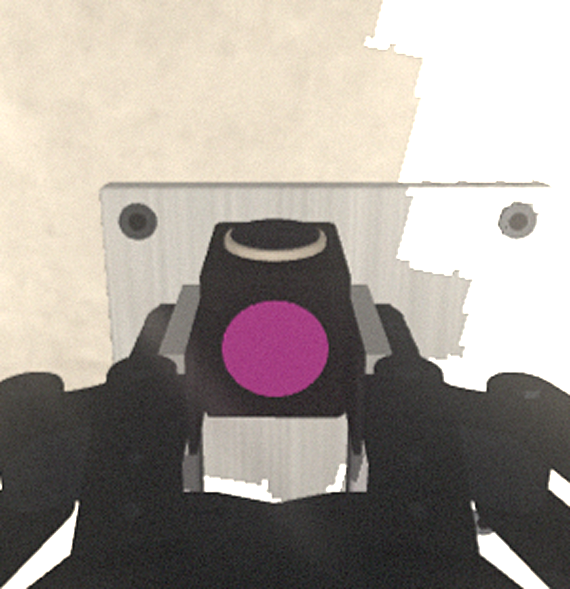

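Call:
arm_command(
  steps=[
    {"translation": [0,0.001,-0.0013],"twist": [0,0,0],"fingers": -1},
    {"translation": [-0.02,0.001,-0.0013],"twist": [0,0,0],"fingers": -1},
    {"translation": [-0.045,0.001,-0.0013],"twist": [0,0,0],"fingers": -1},
    {"translation": [-0.07,0.001,-0.0013],"twist": [0,0,0],"fingers": -1},
    {"translation": [-0.085,0.001,-0.0013],"twist": [0,0,0],"fingers": -1},
  ],
)

```text
time: 9.02
eef_pos: [0.5038, 0.0984, 0.0226]
tcp_rot: [-0.1, 0.995, -0.0, 0.0]
contact_force: [0.4, -0.5, -0.4]
opening: 0.36
finger_force: 60.6
```

Call:
arm_command(
  steps=[
    {"translation": [0,0,0],"twist": [0,0,0],"fingers": -1},
    {"translation": [0,0,0],"twist": [0,0,0],"fingers": -1},
  ],
)

```text
time: 9.28
eef_pos: [0.5023, 0.0982, 0.0225]
tcp_rot: [-0.101, 0.995, -0.0, -0.0]
contact_force: [0.3, 0.2, 0.1]
opening: 0.361
finger_force: 60.7
```

```bash
cat > st.py <<'E'
from h import *
s=get_state();R=Ro.from_quat(s["tcp_rot"]).as_matrix()
v=[.512,.1138,np.radians(11.5)]
print("plate TCP",pl(s["eef_pos"]-[v[0],v[1],0],[0,0,-v[2]]).round(4),"F plate",pl(s["contact_force"],[0,0,-v[2]]).round(2),"M",pl(s["wrist_torque"],[0,0,-v[2]]).round(2),"yaw",np.degrees(np.arctan2(-R[0,1],R[1,1])).round(2),s["opening"],s["time"])
E
python3 st.py
```

```text
plate TCP [[-0.0126 -0.0133  0.0225]] F plate [[0.35 0.13 0.11]] M [[-0.05 -0.08 -0.01]] yaw 11.54 0.3611171325628327 9.275
```

Call:
arm_command(
  steps=[
    {"translation": [-0.02,0,0],"twist": [0,0,0],"fingers": -1},
    {"translation": [-0.04,0,0],"twist": [0,0,0],"fingers": -1},
    {"translation": [-0.06,0,0],"twist": [0,0,0],"fingers": -1},
    {"translation": [-0.078,0,0],"twist": [0,0,0],"fingers": -1},
    {"translation": [-0.085,0,0],"twist": [0,0,0],"fingers": -1},
  ],
)

```text
time: 9.9
eef_pos: [0.5662, 0.1112, 0.0227]
tcp_rot: [-0.101, 0.995, -0.0, 0.0]
contact_force: [-0.4, 0.3, -1.1]
opening: 0.362
finger_force: 60.6
```

Call:
arm_command(
  steps=[
    {"translation": [0,0,0],"twist": [0,0,0],"fingers": -1},
    {"translation": [0,0,0],"twist": [0,0,0],"fingers": -1},
    {"translation": [0,0,0],"twist": [0,0,0],"fingers": -1},
  ],
)

```text
time: 10.28
eef_pos: [0.5646, 0.1109, 0.0226]
tcp_rot: [-0.1, 0.995, 0.0, -0.0]
contact_force: [0.9, 0.5, -0.9]
opening: 0.361
finger_force: 60.6
```

```bash
python3 st.py
```

```text
plate TCP [[ 0.051  -0.0133  0.0226]] F plate [[ 0.98  0.27 -0.89]] M [[ 0.01 -0.03  0.03]] yaw 11.53 0.3610664562441211 10.275
```

Call:
arm_command(
  steps=[
    {"translation": [0,0.007,0],"twist": [0,0,0],"fingers": -1},
    {"translation": [0,0.014,0],"twist": [0,0,0],"fingers": -1},
    {"translation": [0,0.021,0],"twist": [0,0,0],"fingers": -1},
    {"translation": [0,0.021,0],"twist": [0,0,0],"fingers": -1},
    {"translation": [0,0.021,0],"twist": [0,0,0],"fingers": -1},
  ],
)

```text
time: 10.9
eef_pos: [0.5619, 0.1265, 0.0227]
tcp_rot: [-0.101, 0.995, -0.0, -0.0]
contact_force: [0.3, 0.7, -1.0]
opening: 0.36
finger_force: 60.6
```

```bash
python3 st.py
```

```text
plate TCP [[0.0515 0.0025 0.0227]] F plate [[ 0.46  0.63 -0.96]] M [[-0.02 -0.03 -0.04]] yaw 11.55 0.3598535606095121 10.9
```

Call:
arm_command(
  steps=[
    {"translation": [0,0.001,0],"twist": [0,0,0],"fingers": -1},
    {"translation": [0,0.002,0],"twist": [0,0,0],"fingers": -1},
    {"translation": [0,0.002,0],"twist": [0,0,0],"fingers": -1},
  ],
)

```text
time: 11.28
eef_pos: [0.5617, 0.1279, 0.0227]
tcp_rot: [-0.1, 0.995, 0.0, -0.0]
contact_force: [-0.2, -0.3, -1.0]
opening: 0.367
finger_force: 60.6
```

```bash
python3 st.py
```

```text
plate TCP [[0.0515 0.0039 0.0227]] F plate [[-0.28 -0.21 -0.98]] M [[0.02 0.02 0.06]] yaw 11.53 0.36673174144066756 11.275
```

Call:
arm_command(
  steps=[
    {"translation": [0,0.001,0],"twist": [0,0,0],"fingers": -1},
    {"translation": [0,0.002,0],"twist": [0,0,0],"fingers": -1},
    {"translation": [0,0.002,0],"twist": [0,0,0],"fingers": -1},
  ],
)

```text
time: 11.65
eef_pos: [0.5613, 0.1294, 0.0227]
tcp_rot: [-0.1, 0.995, 0.0, -0.0]
contact_force: [-0.3, 0.1, -1.0]
opening: 0.363
finger_force: 60.6
```

```bash
python3 st.py
```

```text
plate TCP [[0.0515 0.0055 0.0227]] F plate [[-0.28  0.16 -0.96]] M [[0.01 0.01 0.05]] yaw 11.54 0.36347815248551024 11.65
```

Call:
arm_command(
  steps=[
    {"translation": [0,0.001,0],"twist": [0,0,0],"fingers": -1},
    {"translation": [0,0.001,0],"twist": [0,0,0],"fingers": -1},
    {"translation": [0,0.001,0],"twist": [0,0,0],"fingers": -1},
  ],
)

```text
time: 12.02
eef_pos: [0.5613, 0.1299, 0.0227]
tcp_rot: [-0.101, 0.995, -0.0, 0.0]
contact_force: [0.3, -1.6, -0.5]
opening: 0.359
finger_force: 60.6
```

```bash
python3 st.py
```

```text
plate TCP [[0.0515 0.006  0.0227]] F plate [[-0.01 -1.63 -0.47]] M [[-0.19  0.02  0.02]] yaw 11.54 0.3585112537439346 12.025
```

Side contact starts right at y = 6.0 mm. I'll press about 1.5 mm more, then go on to the end stop.

Call:
arm_command(
  steps=[
    {"translation": [0,0.001,0],"twist": [0,0,0],"fingers": -1},
    {"translation": [0,0.001,0],"twist": [0,0,0],"fingers": -1},
    {"translation": [0,0.001,0],"twist": [0,0,0],"fingers": -1},
  ],
)

```text
time: 12.4
eef_pos: [0.5613, 0.13, 0.0227]
tcp_rot: [-0.101, 0.995, -0.001, 0.0]
contact_force: [0.7, -5.4, -1.8]
opening: 0.36
finger_force: 60.6
```

```bash
python3 st.py
```

```text
plate TCP [[0.0515 0.0061 0.0227]] F plate [[-0.37 -5.46 -1.78]] M [[-0.92  0.05  0.06]] yaw 11.57 0.3597672314071869 12.4
```

Call:
arm_command(
  steps=[
    {"translation": [-0.002,0,0],"twist": [0,0,0],"fingers": -1},
    {"translation": [-0.004,0,0],"twist": [0,0,0],"fingers": -1},
    {"translation": [-0.004,0,0],"twist": [0,0,0],"fingers": -1},
    {"translation": [-0.004,0,0],"twist": [0,0,0],"fingers": -1},
  ],
)

```text
time: 12.9
eef_pos: [0.5623, 0.1302, 0.0227]
tcp_rot: [-0.101, 0.995, -0.001, -0.003]
contact_force: [-3.9, -6.5, 3.7]
opening: 0.359
finger_force: 61.1
```

```bash
python3 st.py
```

```text
plate TCP [[0.0525 0.0061 0.0227]] F plate [[-5.15 -5.57  3.65]] M [[-1.04  1.06  0.06]] yaw 11.6 0.35876652560978967 12.9
```

Fx of 5.2 N could be friction on the side stop alone, since x is still short of home. I'll ease off the side push and look for the end stop.

Call:
arm_command(
  steps=[
    {"translation": [0,-0.0026,0],"twist": [0,0,0],"fingers": -1},
    {"translation": [0,-0.0026,0],"twist": [0,0,0],"fingers": -1},
    {"translation": [0,-0.0026,0],"twist": [0,0,0],"fingers": -1},
  ],
)

```text
time: 13.28
eef_pos: [0.5644, 0.13, 0.0227]
tcp_rot: [-0.1, 0.995, 0.0, 0.0]
contact_force: [0.4, 0.6, -0.9]
opening: 0.358
finger_force: 60.6
```

```bash
python3 st.py
```

```text
plate TCP [[0.0546 0.0054 0.0227]] F plate [[ 0.48  0.48 -0.91]] M [[ 0.02 -0.02 -0.01]] yaw 11.52 0.35823682250974775 13.275
```

Call:
arm_command(
  steps=[
    {"translation": [-0.001,0,0],"twist": [0,0,0],"fingers": -1},
    {"translation": [-0.002,0,0],"twist": [0,0,0],"fingers": -1},
    {"translation": [-0.002,0,0],"twist": [0,0,0],"fingers": -1},
  ],
)

```text
time: 13.65
eef_pos: [0.566, 0.1299, 0.0227]
tcp_rot: [-0.1, 0.995, 0.0, 0.0]
contact_force: [0.4, -0.7, -0.6]
opening: 0.362
finger_force: 60.6
```

```bash
python3 st.py
```

```text
plate TCP [[0.0561 0.005  0.0227]] F plate [[ 0.21 -0.75 -0.58]] M [[-0.02  0.01  0.06]] yaw 11.53 0.3619800564091466 13.65
```

Call:
arm_command(
  steps=[
    {"translation": [-0.001,0,0],"twist": [0,0,0],"fingers": -1},
    {"translation": [-0.002,0,0],"twist": [0,0,0],"fingers": -1},
    {"translation": [-0.002,0,0],"twist": [0,0,0],"fingers": -1},
  ],
)

```text
time: 14.02
eef_pos: [0.5674, 0.1301, 0.0227]
tcp_rot: [-0.1, 0.995, -0.0, 0.0]
contact_force: [-0.3, 0.5, -1.1]
opening: 0.356
finger_force: 60.6
```

```bash
python3 st.py
```

```text
plate TCP [[0.0576 0.0049 0.0227]] F plate [[-0.21  0.59 -1.07]] M [[-0.03 -0.    0.02]] yaw 11.53 0.3559881113828089 14.025
```

Call:
arm_command(
  steps=[
    {"translation": [-0.001,0,0],"twist": [0,0,0],"fingers": -1},
    {"translation": [-0.002,0,0],"twist": [0,0,0],"fingers": -1},
    {"translation": [-0.002,0,0],"twist": [0,0,0],"fingers": -1},
  ],
)

```text
time: 14.4
eef_pos: [0.5689, 0.1304, 0.0227]
tcp_rot: [-0.1, 0.995, -0.0, 0.0]
contact_force: [0.4, 0.1, -1.3]
opening: 0.361
finger_force: 60.6
```

```bash
python3 st.py
```

```text
plate TCP [[0.0591 0.0049 0.0227]] F plate [[ 0.37  0.05 -1.31]] M [[-0.02  0.02  0.01]] yaw 11.53 0.36052204956804546 14.4
```

Call:
arm_command(
  steps=[
    {"translation": [-0.001,0,0],"twist": [0,0,0],"fingers": -1},
    {"translation": [-0.002,0,0],"twist": [0,0,0],"fingers": -1},
    {"translation": [-0.002,0,0],"twist": [0,0,0],"fingers": -1},
  ],
)

```text
time: 14.78
eef_pos: [0.5693, 0.1306, 0.0226]
tcp_rot: [-0.101, 0.995, -0.0, -0.001]
contact_force: [-4.9, -1.4, 2.3]
opening: 0.354
finger_force: 60.8
```

```bash
python3 st.py
```

```text
plate TCP [[0.0595 0.005  0.0226]] F plate [[-5.1  -0.42  2.3 ]] M [[-0.04  0.76  0.  ]] yaw 11.55 0.3540688300034855 14.775
```

Call:
arm_command(
  steps=[
    {"translation": [-0.001,0,0],"twist": [0,0,0],"fingers": -1},
    {"translation": [-0.002,0,0],"twist": [0,0,0],"fingers": -1},
    {"translation": [-0.002,0,0],"twist": [0,0,0],"fingers": -1},
  ],
)

```text
time: 15.15
eef_pos: [0.5694, 0.1306, 0.0227]
tcp_rot: [-0.101, 0.995, -0.0, -0.003]
contact_force: [-8.4, -2.4, 6.4]
opening: 0.359
finger_force: 61.5
```

```bash
python3 st.py
```

```text
plate TCP [[0.0596 0.005  0.0227]] F plate [[-8.75 -0.72  6.44]] M [[-0.18  1.53  0.01]] yaw 11.57 0.35918539560690155 15.15
```

End stop contact is clear (8.7 N, with almost nothing on the side). I'll ease that to about 4 N, then push sideways well beyond what its friction could carry.

Call:
arm_command(
  steps=[
    {"translation": [0.0025,0,0],"twist": [0,0,0],"fingers": -1},
    {"translation": [0.0025,0.002,0],"twist": [0,0,0],"fingers": -1},
    {"translation": [0.0025,0.003,0],"twist": [0,0,0],"fingers": -1},
    {"translation": [0.0025,0.003,0],"twist": [0,0,0],"fingers": -1},
  ],
)

```text
time: 15.65
eef_pos: [0.5691, 0.1316, 0.0226]
tcp_rot: [-0.101, 0.995, -0.001, -0.001]
contact_force: [-3.9, -4.6, 2.1]
opening: 0.361
finger_force: 60.9
```

```bash
python3 st.py
```

```text
plate TCP [[0.0595 0.0061 0.0226]] F plate [[-4.74 -3.73  2.11]] M [[-0.8   0.89 -0.01]] yaw 11.58 0.3613527387462967 15.65
```

Call:
arm_command(
  steps=[
    {"translation": [0,0.001,0],"twist": [0,0,0],"fingers": -1},
    {"translation": [0,0.002,0],"twist": [0,0,0],"fingers": -1},
    {"translation": [0,0.002,0],"twist": [0,0,0],"fingers": -1},
  ],
)

```text
time: 16.02
eef_pos: [0.5691, 0.1317, 0.0226]
tcp_rot: [-0.101, 0.995, -0.002, -0.001]
contact_force: [-3.6, -9.1, 1.7]
opening: 0.359
finger_force: 61.0
```

```bash
python3 st.py
```

```text
plate TCP [[0.0596 0.0062 0.0226]] F plate [[-5.31 -8.16  1.68]] M [[-1.46  0.9  -0.01]] yaw 11.63 0.3585505166418903 16.025
```

Call:
arm_command(
  steps=[
    {"translation": [0,0.001,0],"twist": [0,0,0],"fingers": -1},
    {"translation": [0,0.002,0],"twist": [0,0,0],"fingers": -1},
    {"translation": [-0.001,0.002,0],"twist": [0,0,0],"fingers": -1},
    {"translation": [-0.001,0.002,0],"twist": [0,0,0],"fingers": -1},
    {"translation": [-0.001,0.002,0],"twist": [0,0,0],"fingers": -1},
  ],
)

```text
time: 16.65
eef_pos: [0.5691, 0.1318, 0.0227]
tcp_rot: [-0.102, 0.995, -0.004, -0.002]
contact_force: [-5.8, -14.1, 3.9]
opening: 0.36
finger_force: 61.2
```

```bash
python3 st.py
python3 - <<'E'
from h import *
s=get_state();c=wcam(read_camera("wrist"),s);im=np.array(c["pixels"])[:,:,::-1].copy()
cv2.imwrite("pics/e1.png",cv2.convertScaleAbs(cv2.resize(im[60:370,170:470],None,fx=1.9,fy=1.9,interpolation=cv2.INTER_CUBIC),alpha=1.7,beta=15))
E
```

```text
plate TCP [[0.0596 0.0062 0.0227]] F plate [[ -8.53 -12.66   3.85]] M [[-2.33  1.25 -0.  ]] yaw 11.68 0.35994934935821704 16.65
```

View pics/e1.png

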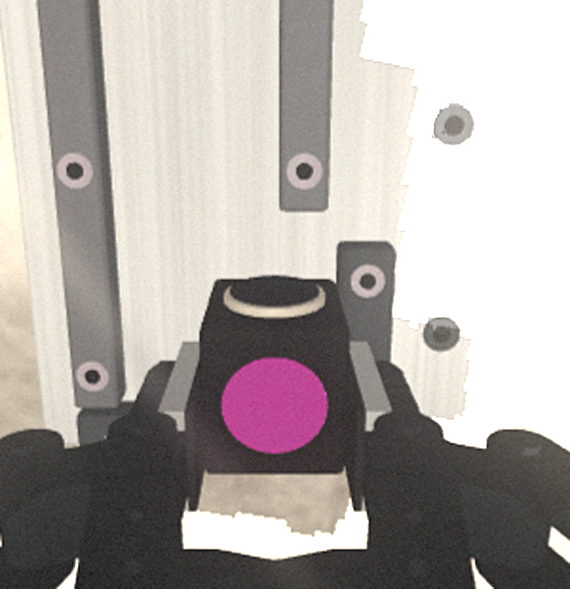

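The cube sits flush against the side stop (around pixel 340, 330), square, with its window facing back. It presses with about 8.5 N along the lane and 12.7 N sideways.

```bash
python3 -c "
from plant import sign_off;print(sign_off())"; python3 st.py
```

```text
the job is handed in; nothing more can be done
None
the job is handed in; nothing more can be done
```

I handed the job in with the filter cube still gripped at about 61 N and held square in the corner, pressing about 8.5 N toward the end stop and 12.7 N toward the side stop (measured at the wrist), but the hand-in returned no verdict.

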